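One turn on the board lift

ROBOT

A 6-joint arm with a two-finger parallel gripper is mounted at the origin on a cart in front of the work surface, level with it; the furniture and walls round the work are solid. World frame = base frame: x ahead of the robot, y to its left, z up, the work surface at z = 0. Lengths are in m, angles in rad, forces in N, time in s.
With the tool pointing down it reaches from about 0.375 to 0.9 m from the base axis. Payload 3.1 kg.
Tool frame: the origin (TCP) lies at the very end of the fingers, on their centre line; the grasp point (between the pads) lies 19 mm behind it; y points along the fingers, z is the direction in which the jaws open and shut, and the axes are right-handed (so a half turn about y gives the same grasp; the last joint's range is limited). The gripper opens to 85 mm and grips with 20 to 120 N. Pads are 22 mm wide; open, the fingers measure 114 mm over their backs; the gripper's body (76 mm by 85 mm) begins 54 mm behind the grasp point. The pads swing forward as they close: fully open they stand 13 mm farther back than shut.
Start: joints at [-1.458, 0.527, 1.433, -0, 1.181, -0.178], TCP at [0.179, -0.599, 0.231] pointing down, gripper open.
Joint ranges: [-3.08, 3.08], [-0.75, 2.2], [0.22, 2.44], [-1.43, 4.57], [0, 2.65], [-2.85, 2.85]. Speed limits (rad/s): [2.79, 2.79, 3.14, 3.14, 3.14, 3.14].

INTERFACE

Orientations are given as a unit quaternion [x, y, z, w].
In Python, from workcell import arm gives the robot as it stands. The module is installed in compiled form; this text tells all that it offers.
- The arm moves only by the tool apply_moves, never from a script. Its argument "targets" is one flat list of numbers, 7 for each row, row after row: the shift along the world's x, y, z in cm, then the turn, a rotation vector about the world's x, y, z in rad, then the opening, from 0 (shut) to 1 (fully open). A call has 1 to 12 rows; each row is the pose to reach, as a shift and turn from the pose commanded when the call began; what a row does not reach only later rows make up. A row lasts 1/10 s, in which the tool goes at most 50 mm and 8.59 degrees, less where a joint would pass 70% of its speed; a pose out of reach is approached as far as the arm can. A call with a gripper value outside its range is refused whole. The fingers move at their own pace and stop on an object; "force" is the grip in N (left out, the last holds). Time passes only in rows, so rows that repeat a pose let the fingers close. It gives the time, the measured TCP pose, the force and the opening at its end, in the units of the state.
- arm.read_state(): the state, without advancing time (a new reading comes with each control period).
- arm.grab_frame(name): name is "scene" or "top"; returns (picture, depth): 384x512x3 uint8, red, green, blue; 384x512 float32, m along the optical axis (not along the pixel's ray), 0 where there is no reading.
- arm.camera_params(name): a dict with "K" (3x3 intrinsics, pixels), "dist" ([k1, k2, p1, p2, k3] as OpenCV has them; the pictures are not rectified), "world_to_cam" (4x4, takes a point from world to camera coordinates). Camera axes: x right, y down, z forward; pixel columns grow to the right and rows downward; lengths in m; the calibration is good to about 2 mm. A picture is of the moment at which its call begins. camera_params takes no time and is no camera call.
- arm.hand_in(): hands the job in, once; it reports no verdict.
The state is a dict: "time": time; "joint_pos": joint angles; "qvel": joint speeds; "effort": joint torques, N m; "tool_pos": TCP position; "tool_rot": TCP orientation; "ft_force": force on the tool from outside, world axes, zero at the start; "moment": the same for the moment, N m; "grip_width": opening from 0.0 (shut) to 1.0 (fully open).
Only numpy, scipy, OpenCV 4.12 (cv2) and the standard library are available. Lean on these libraries where they do the work, as an engineer would, in place of code of your own. Each camera call takes 0.05 s, during which the arm holds its last target.

TASK

Raise the board lift by exactly one turn: push its hand wheel clockwise (seen from above) by the upright red handle, once right round, until the handle stands again where it stood at the start. Only push the handle from the side with the fingers, never take it between them, and leave the loose things on the worktop alone.

Things in the scene. Friction and masses are not known exactly. Their poses are not given: they have to be found in the camera images.
- wheel_center (a point): centre of the dark three-spoked hand wheel of the bolted-down board lift, on its vertical axis at the rim's mid height. Rim centre line 65 mm from the axis, rim 14 mm thick, hub top 12 mm above this point. Under it a round aluminium dial (172 mm across, black mark every 30 degrees, top 25 mm below) on a blue housing. Axes: y toward the platform, z up
- handle: upright red handle on the wheel's rim, 65 mm from the wheel axis; a cylinder 24 mm in diameter that also spins loosely about its own axis. Origin on its axis at the rim's mid height; the red grip runs from 10 to 60 mm above the origin; z up. It goes round with the wheel
- wheel (a joint): angle of the hand wheel, rad, growing clockwise as seen from above; starts anywhere from 0.1 to 6.0, one turn adds 6.283. It turns freely both ways with light friction (about 2 N at the handle) and stays where it is left
- platform (a joint): height of the lift's platform, m; the wheel raises it 12 mm a turn clockwise. The platform (110 x 72 mm, carrying a green circuit board fixed to it) has its centre 150 mm from the wheel axis along the lift's y; platform and board always stay lower than the wheel's rim
- vial: loose white sample vial, 35 mm in diameter, 80 mm tall, upright on the worktop right of the lift; origin at the centre of its underside. Bystander
- magnifying_loupe: loose black loupe, 37 mm in diameter, 33 mm tall, on the worktop right of the lift; origin at the centre of its underside. Bystander
- marker_pen: loose white and blue marker, 138 mm long, 16 mm thick, lying on the worktop's left wing; origin at the centre of its underside. Bystander
- cutters: loose flush cutters with blue handles, 127 x 56 x 14 mm, lying on the worktop's left wing; origin at the centre of the underside. Bystander
- lamp_head (a point): centre of the round head (220 mm across, standing nearly upright) of the fixed magnifier lamp, which hangs behind the worktop, to the right of the lift; its arm and post lead from there to the right, up to 0.7 m above the worktop. An obstacle only: pass in front of it, with the arm drawn back nearer than 0.5 m from its base

How it is judged:
By the outcome, as a careful person would: the job done as asked, in the order asked, and still so for the second after the job is handed in, with the robot touching nothing.
It also fails if it takes over 58 s, if anything falls off the work surface, if the arm or the gripper's body presses on something with over 40 N, if the wrist force passes 120 N, or if a joint passes its speed limit or range.

## Working session

There is one attempt and no reset: what is moved stays moved. The work goes in short steps, Python scripts to look and compute and a tool call to move; the robot and the scene stay as the last step left them, time stands still between calls to the robot, and variables do not carry over. Pictures are saved under pics/ and viewed, and the job is handed in when it is done.

Besides the shell and the picture viewer there is one more tool, called after ">>>" as name(argument=value, ...) on one line, values as JSON. apply_moves: Moves the arm, as the interface text tells. Its arguments: {"type":"object","properties":{"targets":{"type":"array"},"force":{"type":"number"}},"required":["targets"]}

```bash
mkdir -p pics
python3 - <<'E'
from workcell import arm
import cv2, numpy as np
s=arm.read_state(); print(s)
for n in ("scene","top"):
    im,d=arm.grab_frame(n); cv2.imwrite(f"pics/{n}0.png",im[:,:,::-1]); np.savez(f"{n}0.npz",im=im,d=d)
    p=arm.camera_params(n); print(n,p)
E
```

```text
{'time': 0.0, 'joint_pos': array([-1.45850100e+00,  5.28473972e-01,  1.43392247e+00,  2.98652781e-05,
        1.18137698e+00, -1.78480516e-01]), 'qvel': array([-0.0001105 ,  0.00061608,  0.00074932,  0.00025946, -0.00045099,
        0.00028455]), 'effort': array([-1.80642575e-03, -4.42351341e+01, -1.78027850e+01, -3.02222425e-04,
        8.34850391e-03, -5.79788036e-06]), 'tool_pos': array([ 0.17915071, -0.59802296,  0.2303224 ]), 'tool_rot': array([-0.10240368,  0.70041709, -0.69887654,  0.10247422]), 'ft_force': array([-0.33282837,  0.19197588, -0.52195808]), 'moment': array([-0.03085878,  0.02411156, -0.04732394]), 'grip_width': 1.0024090083284045}
scene {'K': array([[399.05301192,   0.        , 254.24804838],
       [  0.        , 399.05301192, 190.95148538],
       [  0.        ,   0.        ,   1.        ]]), 'dist': array([0.014844, 0.      , 0.      , 0.      , 0.      ]), 'world_to_cam': array([[ 0.50111021,  0.8653493 ,  0.00769107, -0.32437641],
       [ 0.59992303, -0.34097337, -0.72376068, -0.11036268],
       [-0.62368335,  0.36729792, -0.69000821,  1.55340317],
       [ 0.        ,  0.        ,  0.        ,  1.        ]])}
top {'K': array([[443.60825958,   0.        , 252.95047448],
       [  0.        , 443.60825958, 181.1949225 ],
       [  0.        ,   0.        ,   1.        ]]), 'dist': array([-0.1703484,  0.       ,  0.       ,  0.       ,  0.       ]), 'world_to_cam': array([[-0.02101789, -0.999775  ,  0.00286285,  0.11517755],
       [-0.99861786,  0.02085541, -0.0482433 ,  0.42277637],
       [ 0.04817274, -0.00387287, -0.99883151,  1.4058256 ],
       [ 0.        ,  0.        ,  0.        ,  1.        ]])}
```

View pics/scene0.png

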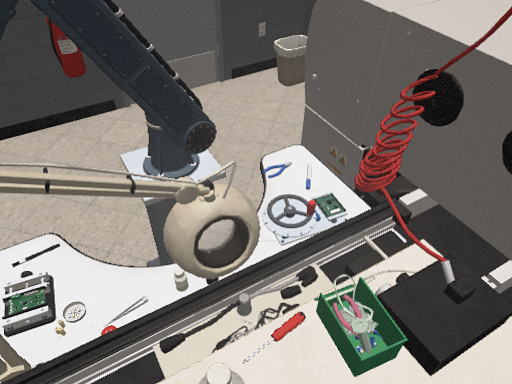

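View pics/top0.png

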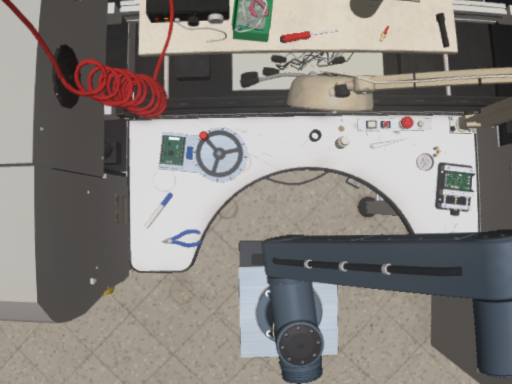

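The top view shows the wheel hub near (219,153), the red handle at (204,136) and the green board to the left at (172,150). The loupe is at about (315,135), the vial at (342,142), and the lamp head at about (330,92).

```bash
cat > h.py <<'E'
from workcell import arm
import cv2, numpy as np
def px2w(n,uv,d):
    p=arm.camera_params(n); uv=np.array(uv,float).reshape(-1,1,2)
    x=cv2.undistortPoints(uv,p["K"],p["dist"]).reshape(-1,2)
    d=np.array(d,float).reshape(-1,1)
    c=np.c_[x*d,d]; M=p["world_to_cam"]; return (c-M[:3,3])@M[:3,:3]
def cloud(n,im,d):
    v,u=np.nonzero(d>0); return px2w(n,np.c_[u,v],d[v,u]),im[v,u].astype(int),np.c_[u,v]
def handle(n,im,d,box):
    P,c,uv=cloud(n,im,d); u0,u1,v0,v1=box
    m=(uv[:,0]>=u0)&(uv[:,0]<u1)&(uv[:,1]>=v0)&(uv[:,1]<v1)
    r=m&(c[:,0]>1.8*c[:,1])&(c[:,0]>1.8*c[:,2])&(c[:,0]>90)
    return P[r],uv[r]
E
python3 - <<'E'
from h import *
a=np.load("top0.npz"); im,d=a["im"],a["d"]
P,uv=handle("top",im,d,(190,255,120,190)); print(len(P),P.mean(0),P.min(0),P.max(0),P[P[:,2]>P[:,2].max()-.006].mean(0))
for q in [(219,153),(172,150),(240,153),(219,133),(219,174),(198,153),(210,180),(170,180),(316,135),(342,142),(330,92),(250,153)]:
    print(q,px2w("top",[q],[d[q[1],q[0]]])[0].round(3))
P,c,uv=cloud("top",im,d)
m=(uv[:,0]>185)&(uv[:,0]<255)&(uv[:,1]>120)&(uv[:,1]<190)
print(np.histogram(P[m,2],bins=np.arange(0,.2,.005)))
b=im[115:195,150:260]; cv2.imwrite("pics/w.png",cv2.resize(b,None,fx=7,fy=7,interpolation=cv2.INTER_CUBIC)[:,:,::-1])
a=np.load("scene0.npz"); im,d=a["im"],a["d"]
P,uv=handle("scene",im,d,(295,330,190,230)); print(len(P),P.mean(0),P.min(0),P.max(0))
b=im[180:250,250:350]; cv2.imwrite("pics/w2.png",cv2.resize(b,None,fx=7,fy=7,interpolation=cv2.INTER_CUBIC)[:,:,::-1])
E
```

```text
44 [0.55606251 0.25002855 0.14271292] [0.54527877 0.24061817 0.13638426] [0.56604989 0.25878255 0.14871954] [0.55616678 0.2489191  0.1449256 ]
(219, 153) [0.508 0.207 0.096]
(172, 150) [0.526 0.358 0.049]
(240, 153) [0.508 0.144 0.089]
(219, 133) [0.57  0.207 0.089]
(219, 174) [0.445 0.209 0.09 ]
(198, 153) [0.51  0.271 0.091]
(210, 180) [0.429 0.239 0.062]
(170, 180) [ 0.435  0.374 -0.   ]
(316, 135) [ 0.571 -0.102  0.001]
(342, 142) [ 0.537 -0.171  0.076]
(330, 92) [ 0.616 -0.08   0.392]
(250, 153) [0.517 0.114 0.003]
(array([578, 170,  70,   2,  32,  44,   3,   0,   0,   3, 178, 873, 400,
        10,   0,   4,  85, 412, 286,  32,   1,   5,   4,   2,   2,   2,
         3,  15,  29,   9,   0,   0,   0,   0,   0,   0,   0,   0,   0]), array([0.   , 0.005, 0.01 , 0.015, 0.02 , 0.025, 0.03 , 0.035, 0.04 ,
       0.045, 0.05 , 0.055, 0.06 , 0.065, 0.07 , 0.075, 0.08 , 0.085,
       0.09 , 0.095, 0.1  , 0.105, 0.11 , 0.115, 0.12 , 0.125, 0.13 ,
       0.135, 0.14 , 0.145, 0.15 , 0.155, 0.16 , 0.165, 0.17 , 0.175,
       0.18 , 0.185, 0.19 , 0.195]))
88 [0.56064043 0.24647155 0.13074119] [0.54860213 0.23806844 0.09942061] [0.56892564 0.26143226 0.14831852]
```

View pics/w.png

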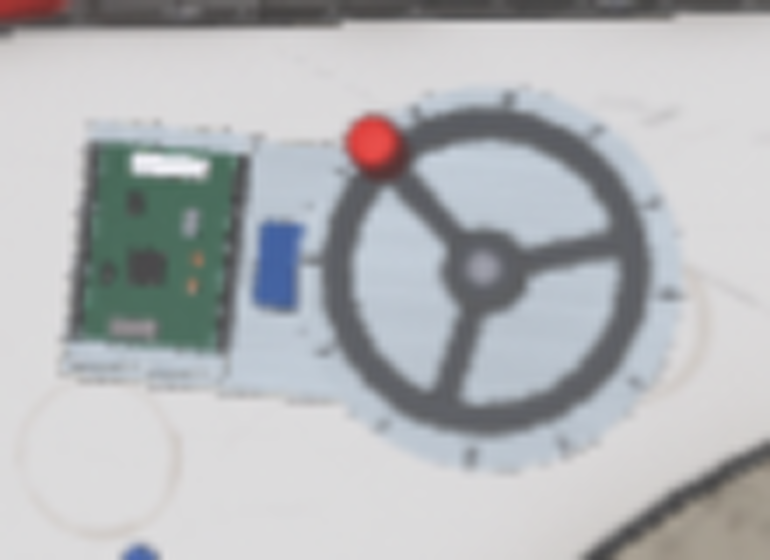

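View pics/w2.png

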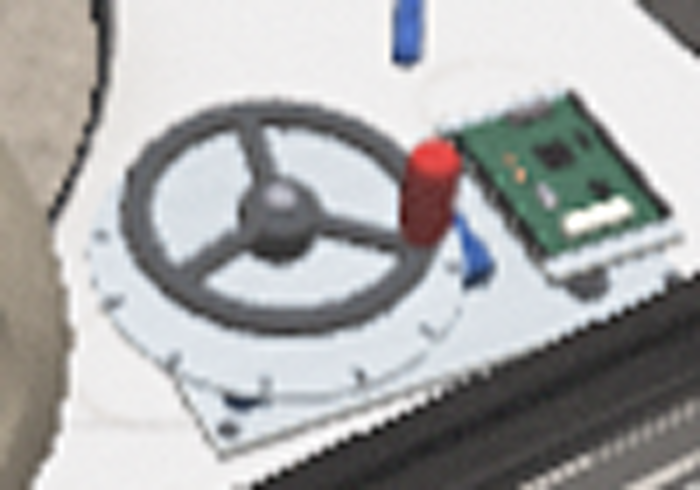

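Run:
```python
from h import *
from scipy.optimize import least_squares
from scipy.spatial.transform import Rotation as R
a=np.load("top0.npz"); im,d=a["im"],a["d"]
P,c,uv=cloud("top",im,d)
m=(abs(P[:,2]-.089)<.008)&(c.sum(1)<330)&(np.hypot(P[:,0]-.508,P[:,1]-.207)<.09)&(np.hypot(P[:,0]-.508,P[:,1]-.207)>.05)
Q=P[m]; f=least_squares(lambda p:np.hypot(Q[:,0]-p[0],Q[:,1]-p[1])-p[2],[.508,.207,.065],loss="soft_l1",f_scale=.003)
print(m.sum(),f.x,np.median(Q[:,2]))
C=f.x[:2]; H=np.array([.5560,.2500])
print("handle rel",H-C,np.hypot(*(H-C)),np.degrees(np.arctan2(*(H-C)[::-1])))
s=arm.read_state(); print(R.from_quat(s["tool_rot"]).as_matrix().round(3))
for n in("top","scene"):
    a=np.load(n+"0.npz"); P,c,uv=cloud(n,a["im"],a["d"])
    red=(c[:,0]>1.8*c[:,1])&(c[:,0]>120)&(P[:,2]>.15)&(P[:,0]>.3)
    print(n,"coil",np.percentile(P[red],[0,2,50,98,100],axis=0).round(2))
    l=(P[:,0]>.3)&(P[:,0]<.85)&(P[:,1]>-.35)&(P[:,1]<.2)&(P[:,2]>.2)&(c[:,0]>c[:,2]+10)
    print("lamp",np.percentile(P[l],[0,2,50,98,100],axis=0).round(2))
```

```text
421 [0.50805782 0.20782067 0.06403983] 0.08965726163265815
handle rel [0.04794218 0.04217933] 0.06385568426309012 41.341183074171305
[[-0.958 -0.     0.287]
 [-0.287  0.002 -0.958]
 [-0.    -1.    -0.002]]
top coil [[ 0.59 -0.31  0.15]
 [ 0.6   0.1   0.21]
 [ 0.65  0.41  0.37]
 [ 0.91  0.52  0.52]
 [ 0.96  0.54  0.64]]
lamp [[ 0.57 -0.35  0.23]
 [ 0.58 -0.34  0.31]
 [ 0.62 -0.13  0.39]
 [ 0.66  0.    0.55]
 [ 0.71  0.01  0.57]]
scene coil [[ 0.51 -0.06  0.15]
 [ 0.6   0.32  0.22]
 [ 0.67  0.39  0.33]
 [ 0.92  0.5   0.51]
 [ 0.95  0.55  0.7 ]]
lamp [[ 0.58 -0.35  0.2 ]
 [ 0.6  -0.34  0.23]
 [ 0.63 -0.16  0.37]
 [ 0.7  -0.02  0.55]
 [ 0.85  0.14  0.57]]
```

Run:
```python
from h import *
for n in("top","scene"):
    a=np.load(n+"0.npz"); P,c,uv=cloud(n,a["im"],a["d"])
    m=(P[:,2]>.16)&(P[:,0]>.3)&(np.hypot(P[:,0]-.508,P[:,1]-.208)<.35)
    P=P[m];c=c[m]; r=np.hypot(P[:,0]-.508,P[:,1]-.208); an=np.degrees(np.arctan2(P[:,1]-.208,P[:,0]-.508))
    for lo in range(-180,180,20):
        k=(an>=lo)&(an<lo+20)
        if k.sum()<3: continue
        i=np.argsort(r[k])[:max(1,k.sum()//50)+1][-1]
        print(n,lo,k.sum(),r[k][i].round(3),P[k][i].round(3),c[k][i])
```

```text
top -80 1809 0.227 [0.612 0.006 0.316] [133 124 110]
top -60 309 0.23 [0.625 0.01  0.307] [111 104  92]
top -20 74 0.341 [0.84  0.132 0.211] [107 132 110]
top 20 158 0.225 [0.681 0.352 0.249] [97 41 40]
top 40 1621 0.181 [0.618 0.353 0.271] [130  46  45]
top 60 3797 0.202 [0.603 0.387 0.309] [153  49  47]
top 80 4104 0.324 [0.506 0.532 0.385] [77 74 71]
top 100 2536 0.331 [0.45  0.534 0.54 ] [80 77 75]
scene -80 2574 0.252 [ 0.623 -0.016  0.355] [179 167 148]
scene -60 1226 0.255 [ 0.653 -0.001  0.322] [147 140 127]
scene -20 55 0.342 [0.84  0.124 0.216] [219 229 209]
scene 20 223 0.247 [0.699 0.365 0.254] [94 42 40]
scene 40 1802 0.182 [0.61  0.359 0.236] [190  71  68]
scene 60 3779 0.213 [0.598 0.401 0.287] [56 25 27]
scene 80 3822 0.323 [0.51  0.531 0.522] [92 88 84]
scene 100 2724 0.33 [0.448 0.532 0.611] [87 88 83]
```

>>> apply_moves(targets=[-1.9,16.8,0,0,0,0,0,-1.9,16.8,0,0,0,0,0,-1.9,16.8,0,0,0,0,0,-1.9,16.8,0,0,0,0,0,18,35,0,0,0,0,0,18,35,0,0,0,0,0,18,35,0,0,0,0,0,18,35,0,0,0,0,0,18,35,0,0,0,0,0,18,35,0,0,0,0,0])

```text
time: 1.1
tool_pos: [0.361, -0.2454, 0.2312]
tool_rot: [-0.104, 0.7, -0.699, 0.104]
ft_force: [-1.2, -0.2, 0.3]
grip_width: -0.0
```

>>> apply_moves(targets=[8,25,0,0,0,0,0,8,25,0,0,0,0,0,8,25,0,0,0,0,0,8,25,0,0,0,0,0,8,25,0,0,0,0,0,8,25,0,0,0,0,0,4,45,0,0,0,0,0,4,45,0,0,0,0,0,4,45,0,0,0,0,0,4,45,0,0,0,0,0,4,45,0,0,0,0,0,4,45,0,0,0,0,0])

```text
time: 2.3
tool_pos: [0.3987, 0.2019, 0.2311]
tool_rot: [0.104, -0.699, 0.7, -0.104]
ft_force: [0.9, -2.2, 0.7]
grip_width: 0.002
```

>>> apply_moves(targets=[12,7,0,0,0,0,0,12,7,0,0,0,0,0,12,7,0,0,0,0,0,12,7,0,0,0,0,0,12,7,-4,0,0,0,0,12,7,-8,0,0,0,0,12,7,-10,0,0,0,0,12,7,-12,0,0,0,0,12,7,-12,0,0,0,0])

```text
time: 3.2
tool_pos: [0.5172, 0.2679, 0.1084]
tool_rot: [0.104, -0.699, 0.7, -0.099]
ft_force: [-0.0, -0.8, 0.0]
grip_width: 0.001
```

Run:
```python
from h import *
s=arm.read_state(); print(s["tool_pos"],s["ft_force"],s["joint_pos"].round(2))
for n in ("scene","top"):
    im,d=arm.grab_frame(n); np.savez(n+"1.npz",im=im,d=d)
    b=im[110:260,230:360] if n=="scene" else im[100:210,130:280]
    cv2.imwrite(f"pics/{n}1.png",cv2.resize(b,None,fx=4,fy=4,interpolation=cv2.INTER_CUBIC)[:,:,::-1])
```

```text
[0.51716174 0.26794653 0.10841493] [-0.04100247 -0.80396489  0.02459035] [ 0.29  0.64  1.64 -0.    0.87  1.57]
```

View pics/scene1.png

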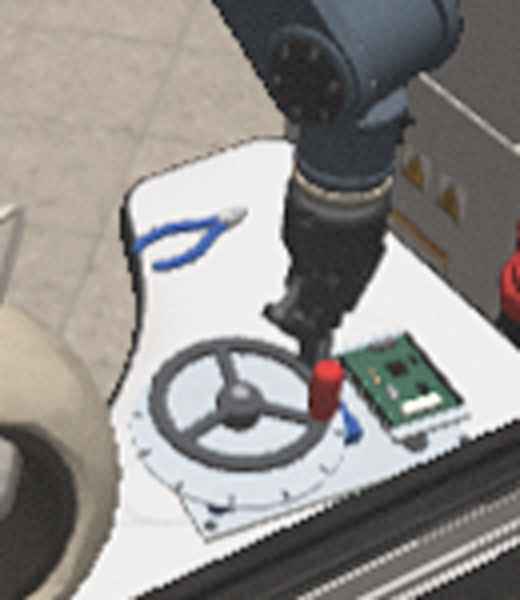

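View pics/top1.png

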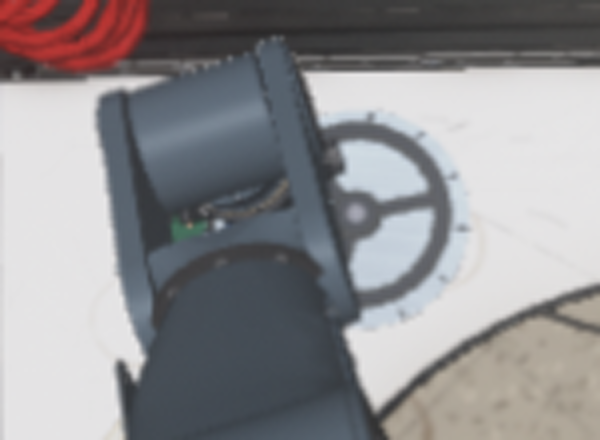

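The fingers stand just behind the handle. The wrist housing spans roughly (110–340, 40–330) in the top crop, fairly close to the red coil at top left, so I'm checking that clearance.

Run:
```python
from h import *
from scipy.spatial import cKDTree
A=[];Cc=[]
for n in("top","scene"):
    a=np.load(n+"1.npz"); b=np.load(n+"0.npz")
    P,c,uv=cloud(n,a["im"],a["d"])
    d0=b["d"][uv[:,1],uv[:,0]]; d1=a["d"][uv[:,1],uv[:,0]]
    new=(d0-d1>.03)&(P[:,0]>.45)&(P[:,1]>.1)&(P[:,2]>.15)
    A.append(P[new]); print(n,new.sum(),np.percentile(P[new],[1,99],axis=0).round(3))
    P,c,uv=cloud(n,b["im"],b["d"])
    red=(c[:,0]>1.6*c[:,1])&(c[:,0]>70)&(P[:,2]>.16)&(P[:,0]>.5)&(P[:,1]>.25)
    Cc.append(P[red])
A=np.vstack(A);Cc=np.vstack(Cc);T=cKDTree(Cc)
for sh in [(0,0),(.02,-.003),(.037,-.014),(.047,-.03),(.05,-.06),(-.02,0)]:
    dd,i=T.query(A+np.r_[sh,0]); o=np.argsort(dd)[5]; print(sh,dd[o].round(3),A[o].round(3),Cc[i[o]].round(3))
```

```text
top 2346 [[0.451 0.194 0.198]
 [0.565 0.324 0.523]]
scene 4150 [[0.451 0.192 0.165]
 [0.57  0.324 0.52 ]]
(0, 0) 0.089 [0.547 0.293 0.258] [0.606 0.355 0.233]
(0.02, -0.003) 0.079 [0.542 0.296 0.285] [0.611 0.354 0.278]
(0.037, -0.014) 0.079 [0.546 0.294 0.275] [0.611 0.354 0.278]
(0.047, -0.03) 0.084 [0.514 0.321 0.194] [0.61  0.355 0.218]
(0.05, -0.06) 0.106 [0.514 0.321 0.194] [0.618 0.349 0.219]
(-0.02, 0) 0.103 [0.552 0.286 0.253] [0.606 0.355 0.233]
```

```bash
python3 - <<'E'
from h import *
s=arm.read_state(); print(s["time"],s["tool_pos"],s["ft_force"])
E
python3 - <<'E'
import numpy as np
p=lambda f:6.5*np.array([np.cos(np.radians(f)),np.sin(np.radians(f))])
f=80
for k in range(8):
    print(f,end=": ")
    for i in range(1,13):
        q=np.round(p(f-4*i)-np.round(p(f),1),1); print(q[0],q[1],end=" | ")
    f-=48; print()
E
```

```text
3.3 [0.51939919 0.26944716 0.11129097] [ 0.4100211  -0.22768674  0.70350369]
80: 0.5 -0.1 | 0.9 -0.2 | 1.3 -0.4 | 1.7 -0.6 | 2.2 -0.8 | 2.5 -1.0 | 2.9 -1.3 | 3.2 -1.6 | 3.6 -1.9 | 3.9 -2.2 | 4.2 -2.6 | 4.4 -3.0 | 
32: 0.2 -0.3 | 0.4 -0.8 | 0.6 -1.2 | 0.7 -1.6 | 0.9 -2.0 | 0.9 -2.5 | 1.0 -2.9 | 1.0 -3.4 | 1.0 -3.9 | 0.9 -4.3 | 0.9 -4.8 | 0.7 -5.2 | 
-16: -0.1 -0.4 | -0.3 -0.8 | -0.5 -1.3 | -0.7 -1.6 | -0.9 -2.0 | -1.2 -2.4 | -1.5 -2.7 | -1.9 -3.0 | -2.2 -3.3 | -2.6 -3.6 | -2.9 -3.8 | -3.4 -4.0 | 
-64: -0.4 -0.2 | -0.8 -0.4 | -1.2 -0.5 | -1.7 -0.6 | -2.1 -0.7 | -2.6 -0.7 | -3.0 -0.7 | -3.5 -0.7 | -3.9 -0.6 | -4.4 -0.5 | -4.8 -0.4 | -5.2 -0.2 | 
-112: -0.4 0.2 | -0.8 0.4 | -1.2 0.6 | -1.6 0.9 | -1.9 1.2 | -2.3 1.5 | -2.6 1.8 | -2.9 2.2 | -3.1 2.6 | -3.3 2.9 | -3.5 3.4 | -3.7 3.8 | 
-160: -0.1 0.4 | -0.3 0.8 | -0.3 1.3 | -0.4 1.7 | -0.4 2.2 | -0.4 2.7 | -0.3 3.1 | -0.3 3.6 | -0.1 4.0 | -0.0 4.4 | 0.2 4.8 | 0.4 5.3 | 
-208: 0.2 0.3 | 0.4 0.7 | 0.7 1.1 | 1.0 1.4 | 1.4 1.7 | 1.7 2.0 | 2.1 2.3 | 2.4 2.5 | 2.9 2.7 | 3.3 2.9 | 3.7 3.1 | 4.1 3.2 | 
-256: 0.5 0.1 | 0.9 0.2 | 1.4 0.2 | 1.8 0.2 | 2.3 0.2 | 2.7 0.1 | 3.2 0.0 | 3.6 -0.1 | 4.0 -0.3 | 4.4 -0.5 | 4.9 -0.7 | 5.2 -0.9 |
```

>>> apply_moves(targets=[0.5,-0.1,0,0,0,0,0,0.9,-0.2,0,0,0,0,0,1.3,-0.4,0,0,0,0,0,1.7,-0.6,0,0,0,0,0,2.2,-0.8,0,0,0,0,0,2.5,-1.0,0,0,0,0,0,2.9,-1.3,0,0,0,0,0,3.2,-1.6,0,0,0,0,0,3.6,-1.9,0,0,0,0,0,3.9,-2.2,0,0,0,0,0,4.2,-2.6,0,0,0,0,0,4.4,-3.0,0,0,0,0,0])

```text
time: 4.5
tool_pos: [0.5636, 0.241, 0.1113]
tool_rot: [-0.102, 0.7, -0.7, 0.103]
ft_force: [-0.6, 2.0, 1.3]
grip_width: 0.003
```

```bash
cat > look.py <<'E'
import sys
from h import *
k=sys.argv[1]
for n in ("scene","top"):
    im,d=arm.grab_frame(n); np.savez(f"{n}{k}.npz",im=im,d=d)
    b=im[110:260,230:360] if n=="scene" else im[100:210,130:280]
    cv2.imwrite(f"pics/{n}{k}.png",cv2.resize(b,None,fx=4,fy=4,interpolation=cv2.INTER_CUBIC)[:,:,::-1])
    P,uv=handle(n,im,d,(255,330,170,240) if n=="scene" else (190,255,120,190))
    if len(P)>8:
        h=P[(P[:,2]>.1)].mean(0); r=h[:2]-[.508,.208]; print(n,len(P),h.round(3),np.hypot(*r).round(3),np.degrees(np.arctan2(r[1],r[0])).round(1))
s=arm.read_state(); t=s["tool_pos"]; r=t[:2]-[.508,.208]
print(s["time"],t,s["ft_force"],"tool r/ang",np.hypot(*r).round(4),np.degrees(np.arctan2(r[1],r[0])).round(1),s["joint_pos"].round(2))
E
python3 look.py 2
```

```text
scene 93 [0.577 0.213 0.131] 0.069 3.9
4.6 [0.56372856 0.24032312 0.11117088] [0.02615519 0.49544835 0.01668206] tool r/ang 0.0644 30.1 [ 0.22  0.66  1.56 -0.    0.91  1.5 ]
```

View pics/scene2.png

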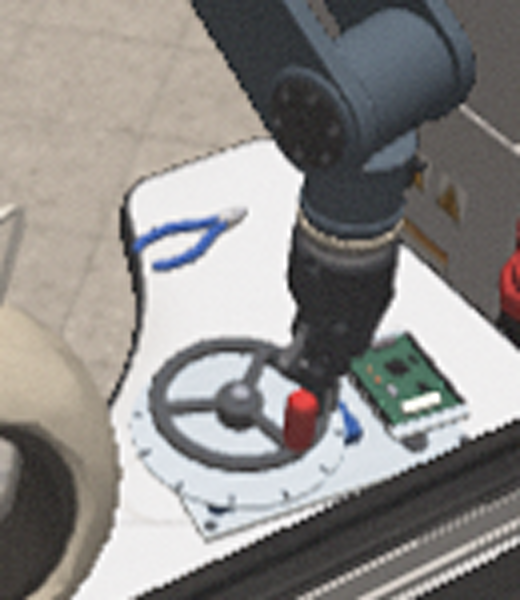

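View pics/top2.png

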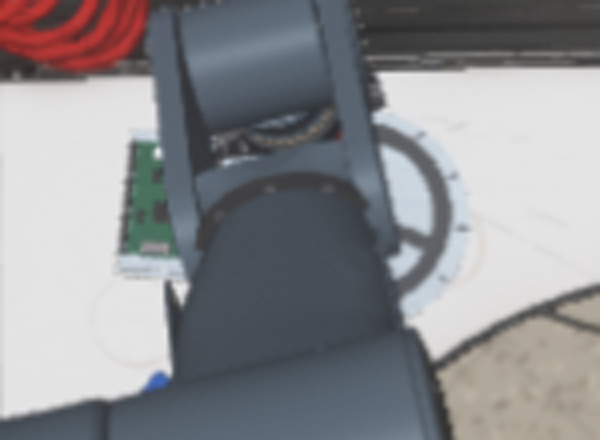

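The handle has moved ahead of the fingers (scene crop 300,420), about 26° in front of the tool. I'm continuing the circle.

>>> apply_moves(targets=[0.2,-0.4,0,0,0,0,0,0.4,-0.8,0,0,0,0,0,0.6,-1.2,0,0,0,0,0,0.7,-1.6,0,0,0,0,0,0.9,-2.0,0,0,0,0,0,0.9,-2.5,0,0,0,0,0,1.0,-2.9,0,0,0,0,0,1.0,-3.4,0,0,0,0,0,1.0,-3.9,0,0,0,0,0,0.9,-4.3,0,0,0,0,0,0.8,-4.8,0,0,0,0,0,0.7,-5.2,0,0,0,0,0])

```text
time: 5.8
tool_pos: [0.5704, 0.1887, 0.1113]
tool_rot: [0.102, -0.7, 0.7, -0.103]
ft_force: [2.1, 1.1, -1.5]
grip_width: 0.003
```

>>> apply_moves(targets=[-0.1,-0.4,0,0,0,0,0,-0.3,-0.8,0,0,0,0,0,-0.5,-1.3,0,0,0,0,0,-0.7,-1.6,0,0,0,0,0,-0.9,-2.0,0,0,0,0,0,-1.2,-2.4,0,0,0,0,0,-1.5,-2.7,0,0,0,0,0,-1.9,-3.0,0,0,0,0,0,-2.2,-3.3,0,0,0,0,0,-2.6,-3.6,0,0,0,0,0,-3.0,-3.8,0,0,0,0,0,-3.4,-4.0,0,0,0,0,0])

```text
time: 7.0
tool_pos: [0.5359, 0.1491, 0.1114]
tool_rot: [-0.102, 0.7, -0.7, 0.102]
ft_force: [3.4, 0.8, -0.4]
grip_width: 0.001
```

```bash
python3 look.py 3
```

```text
scene 24 [0.52  0.136 0.113] 0.073 -80.3
7.1 [0.53491798 0.14893315 0.1112635 ] [ 0.75134188 -0.1775782  -0.00700648] tool r/ang 0.0649 -65.5 [ 0.07  0.61  1.71 -0.    0.83  1.35]
```

View pics/scene3.png

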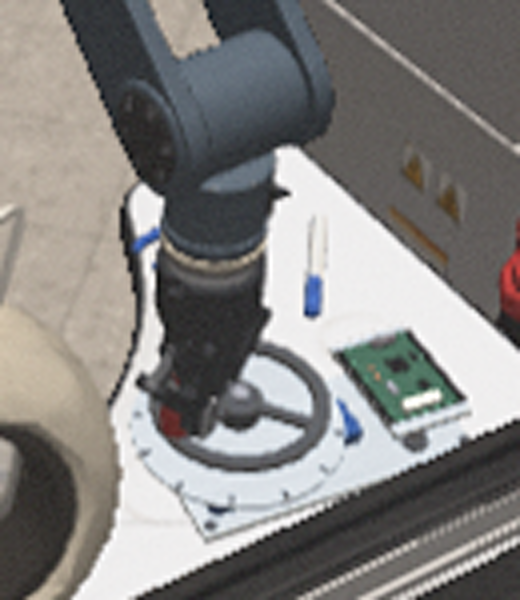

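The handle shows at crop (172,418), still just ahead of the fingers. I'm going on.

>>> apply_moves(targets=[-0.4,-0.2,0,0,0,0,0,-0.8,-0.4,0,0,0,0,0,-1.2,-0.5,0,0,0,0,0,-1.7,-0.6,0,0,0,0,0,-2.1,-0.7,0,0,0,0,0,-2.6,-0.7,0,0,0,0,0,-3.0,-0.7,0,0,0,0,0,-3.5,-0.7,0,0,0,0,0,-3.9,-0.6,0,0,0,0,0,-4.4,-0.5,0,0,0,0,0,-4.8,-0.4,0,0,0,0,0,-5.2,-0.2,0,0,0,0,0])

```text
time: 8.3
tool_pos: [0.4843, 0.1474, 0.1114]
tool_rot: [-0.102, 0.7, -0.7, 0.103]
ft_force: [2.8, -0.4, -0.6]
grip_width: -0.0
```

>>> apply_moves(targets=[-0.4,0.2,0,0,0,0,0,-0.8,0.4,0,0,0,0,0,-1.2,0.6,0,0,0,0,0,-1.6,0.9,0,0,0,0,0,-1.9,1.2,0,0,0,0,0,-2.3,1.5,0,0,0,0,0,-2.6,1.8,0,0,0,0,0,-2.9,2.2,0,0,0,0,0,-3.1,2.6,0,0,0,0,0,-3.3,2.9,0,0,0,0,0,-3.5,3.4,0,0,0,0,0,-3.7,3.8,0,0,0,0,0])

```text
time: 9.5
tool_pos: [0.4469, 0.1856, 0.1112]
tool_rot: [0.103, -0.7, 0.7, -0.102]
ft_force: [1.3, -2.5, -1.6]
grip_width: 0.001
```

```bash
python3 look.py 4
```

```text
scene 49 [0.451 0.209 0.131] 0.057 179.4
9.6 [0.44650542 0.18599229 0.11119467] [-0.6869754  -0.33303577  0.41293031] tool r/ang 0.0653 -160.3 [0.16 0.54 1.89 0.   0.71 1.44]
```

View pics/scene4.png

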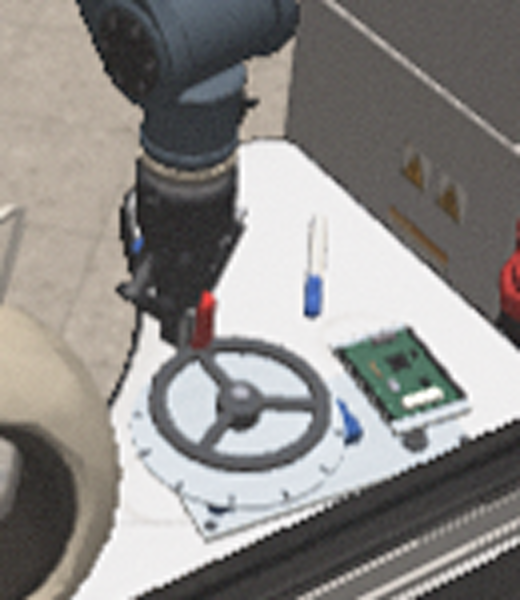

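The handle is at crop (204,320), still ahead of the fingers, and the spokes have turned with it.

>>> apply_moves(targets=[-0.1,0.4,0,0,0,0,0,-0.3,0.8,0,0,0,0,0,-0.3,1.3,0,0,0,0,0,-0.4,1.7,0,0,0,0,0,-0.4,2.2,0,0,0,0,0,-0.4,2.7,0,0,0,0,0,-0.3,3.1,0,0,0,0,0,-0.3,3.6,0,0,0,0,0,-0.1,4.0,0,0,0,0,0,0,4.4,0,0,0,0,0,0.2,4.8,0,0,0,0,0,0.4,5.3,0,0,0,0,0])

```text
time: 10.8
tool_pos: [0.451, 0.2385, 0.1112]
tool_rot: [0.103, -0.7, 0.7, -0.102]
ft_force: [-1.1, -3.0, 0.3]
grip_width: -0.005
```

>>> apply_moves(targets=[0.2,0.3,0,0,0,0,0,0.4,0.7,0,0,0,0,0,0.7,1.1,0,0,0,0,0,1.0,1.4,0,0,0,0,0,1.4,1.7,0,0,0,0,0,1.7,2.0,0,0,0,0,0,2.1,2.3,0,0,0,0,0,2.4,2.5,0,0,0,0,0,2.9,2.7,0,0,0,0,0,3.3,2.9,0,0,0,0,0,3.7,3.1,0,0,0,0,0,4.1,3.2,0,0,0,0,0])

```text
time: 12.0
tool_pos: [0.4925, 0.2704, 0.1113]
tool_rot: [-0.103, 0.7, -0.7, 0.102]
ft_force: [-1.2, -1.7, -0.5]
grip_width: 0.001
```

```bash
python3 look.py 5
```

```text
scene 83 [0.521 0.267 0.13 ] 0.061 77.7
12.1 [0.49351748 0.27058899 0.11141496] [-0.96010967 -0.08191316 -0.69032681] tool r/ang 0.0642 103.0 [0.3  0.61 1.7  0.   0.83 1.58]
```

View pics/scene5.png

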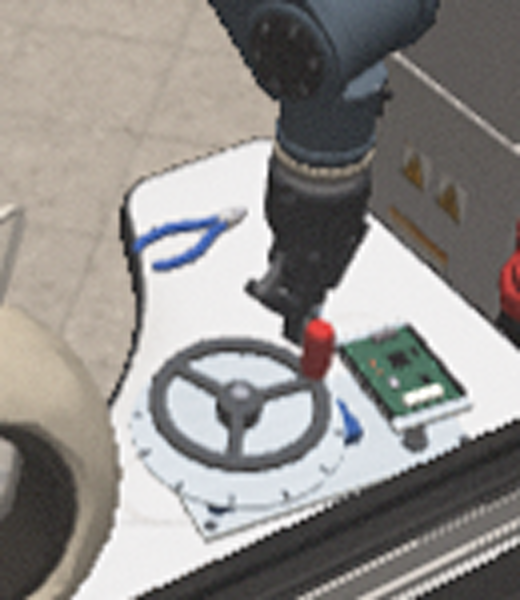

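View pics/top5.png

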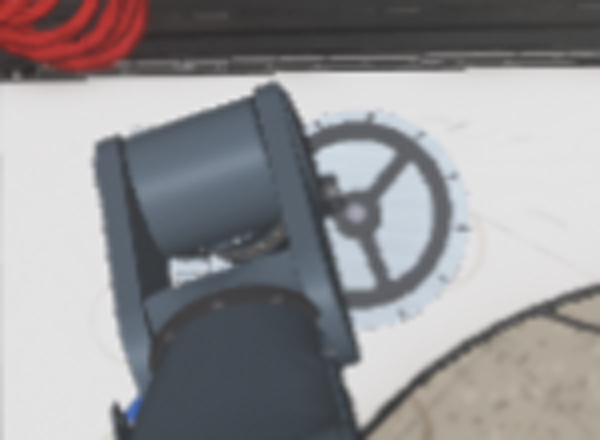

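The handle is at scene crop (317,350). It has about 35° left to its start position, so I'm going part of that and measuring precisely against the first picture.

>>> apply_moves(targets=[0.3,0.1,0,0,0,0,0,0.7,0.1,0,0,0,0,0,1.0,0.2,0,0,0,0,0,1.3,0.2,0,0,0,0,0,1.7,0.2,0,0,0,0,0,2.0,0.2,0,0,0,0,0,2.4,0.1,0,0,0,0,0,2.7,0.1,0,0,0,0,0,2.7,0.1,0,0,0,0,0])

```text
time: 13.0
tool_pos: [0.5204, 0.2713, 0.1114]
tool_rot: [-0.102, 0.7, -0.7, 0.103]
ft_force: [-0.5, 0.5, -0.2]
grip_width: 0.004
```

```bash
cat > ang.py <<'E'
from h import *
from scipy.optimize import minimize_scalar
p=arm.camera_params("scene"); C=np.array([.508,.208])
def proj(P):
    M=p["world_to_cam"]; r,_=cv2.Rodrigues(M[:3,:3]); return cv2.projectPoints(np.atleast_2d(P).astype(float),r,M[:3,3],p["K"],p["dist"])[0].reshape(-1,2)
def model(a): return proj(np.r_[C+.065*np.array([np.cos(a),np.sin(a)]),.118])[0]
def cen(k):
    im=np.load(f"scene{k}.npz")["im"].astype(float)
    b=im[185:245,255:335]; w=np.clip(b[...,0]-1.4*np.maximum(b[...,1],b[...,2])-10,0,1e3)>20
    n,l,st,c=cv2.connectedComponentsWithStats(w.astype(np.uint8)); i=1+np.argmax(st[1:,4]); return c[i]+[255,185],st[i,4]
def fit(k,off=0):
    c,n=cen(k); c=c-off
    g=np.linspace(-np.pi,np.pi,721); e=[np.hypot(*(model(a)-c)) for a in g]; a0=g[np.argmin(e)]
    r=minimize_scalar(lambda a:((model(a)-c)**2).sum(),bounds=(a0-.05,a0+.05),method="bounded"); return np.degrees(r.x),r.fun**.5,c,n
if __name__=="__main__":
    import sys
    off=cen(0)[0]-model(np.radians(41.3))
    print("off",off)
    for k in sys.argv[1:]: print(k,fit(k),"with off",fit(k,off)[:2])
E
python3 look.py 6; python3 ang.py 0 1 2 5 6
```

```text
scene 89 [0.548 0.258 0.132] 0.064 51.2
13.1 [0.5202459  0.27126645 0.1114398 ] [ 1.11504059 -0.18317178  0.40326334] tool r/ang 0.0644 79.0 [ 0.29  0.64  1.63 -0.    0.87  1.57]
off [ 0.7534703  -3.58590544]
0 (np.float64(55.095642716821324), np.float64(0.23341139134103228), array([311.64912281, 204.66666667]), np.int32(57)) with off (np.float64(41.300001673079976), np.float64(4.464863836092893e-07))
1 (np.float64(51.03624229544795), np.float64(0.3659505386885339), array([311.02631579, 205.71052632]), np.int32(76)) with off (np.float64(36.80298713707516), np.float64(0.2044178618468172))
2 (np.float64(11.27754969210382), np.float64(1.6185640400547852), array([304.71084337, 213.63855422]), np.int32(83)) with off (np.float64(3.510760301578937), np.float64(1.0749237017716005))
5 (np.float64(88.13471698683814), np.float64(2.203731052015475), array([309.47368421, 194.94736842]), np.int32(57)) with off (np.float64(80.49893182649606), np.float64(0.608201127704493))
6 (np.float64(66.1146974676537), np.float64(0.9045522726965524), array([311.81690141, 201.53521127]), np.int32(71)) with off (np.float64(53.36713393621612), np.float64(0.3550319628207255))
```

View pics/scene6.png

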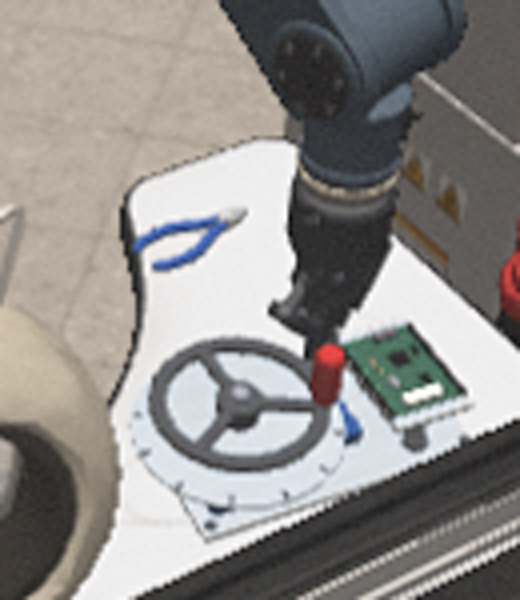

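```bash
cat > spoke.py <<'E'
from h import *
import sys
C=np.array([.508,.208])
th=np.radians(np.arange(0,360,.5)); rr=np.arange(.024,.054,.001)
def polar(n,k,z=.087):
    im=np.load(f"{n}{k}.npz")["im"]; p=arm.camera_params(n); M=p["world_to_cam"]
    T,Rr=np.meshgrid(th,rr); P=np.stack([C[0]+Rr*np.cos(T),C[1]+Rr*np.sin(T),0*T+z],-1).reshape(-1,3)
    uv=cv2.projectPoints(P,cv2.Rodrigues(M[:3,:3])[0],M[:3,3],p["K"],p["dist"])[0].reshape(*T.shape,2).astype(np.float32)
    g=cv2.remap(cv2.cvtColor(im,cv2.COLOR_RGB2GRAY),uv[...,0],uv[...,1],cv2.INTER_CUBIC).astype(float)
    return np.clip((190-g)/110,0,1).mean(0)   # darkness by angle
def spokes(n,k):
    d=polar(n,k); out=[]
    from scipy.signal import find_peaks
    dd=np.r_[d,d[:120]]; pk,_=find_peaks(dd,height=.5,distance=40)
    for q in pk:
        if q<60: continue
        s=slice(max(0,q-28),q+29); w=np.clip(dd[s]-.25,0,1); out.append(((np.arange(s.start,min(s.stop,len(dd)))*w).sum()/w.sum()*.5)%360)
    return np.sort(np.round(out,1))
for k in sys.argv[1:]:
    for n in("scene","top"): print(k,n,spokes(n,k))
E
python3 spoke.py 0 1 2 5 6
```

```text
0 scene [ 40.4  40.4 162.5 280.8]
0 top [ 40.8  40.8 161.  281.7]
1 scene [ 40.5  40.5 162.5 280.8]
1 top [ 42.   42.   74.3 104.8 134.8 161.  281.6]
2 scene [  6.9  45.1  45.4 127.6 247.7]
2 top [ 13.3 128.5 225.2 244.7 344.6]
5 scene [ 81.6 202.7 320.4]
5 top [ 59.6 106.8 200.5 320.9]
6 scene [ 52.9  55.  177.1 295.6]
6 top [ 32.8  32.8  50.1  53.4  74.2 103.1 144.6 169.8 295.9]
```

Comparing the spokes gives a repeatable angle, with 14.6° left. I'm pushing about 12° more.

>>> apply_moves(targets=[0.2,0,0,0,0,0,0,0.4,-0.1,0,0,0,0,0,0.7,-0.2,0,0,0,0,0,0.9,-0.2,0,0,0,0,0,1.1,-0.3,0,0,0,0,0,1.3,-0.4,0,0,0,0,0,1.3,-0.4,0,0,0,0,0])

```text
time: 13.8
tool_pos: [0.533, 0.2673, 0.1113]
tool_rot: [-0.102, 0.7, -0.7, 0.103]
ft_force: [-0.7, 0.7, 0.9]
grip_width: 0.002
```

```bash
python3 look.py 7; python3 spoke.py 0 7
```

```text
scene 89 [0.559 0.247 0.132] 0.064 37.5
13.9 [0.53288848 0.26730336 0.11133798] [-0.7815249   0.19631231  1.38991334] tool r/ang 0.0643 67.2 [ 0.28  0.65  1.61 -0.    0.89  1.56]
0 scene [ 40.4  40.4 162.5 280.8]
0 top [ 40.8  40.8 161.  281.7]
7 scene [ 41.3  41.3 163.5 281.8]
7 top [ 39.3  39.3  70.2 107.7 138.  165.6 282.7]
```

About 1.0° left, consistent across all three spokes. I'm creeping.

>>> apply_moves(targets=[0.05,0,0,0,0,0,0,0.1,-0.05,0,0,0,0,0,0.15,-0.05,0,0,0,0,0,0.2,-0.1,0,0,0,0,0,0.2,-0.1,0,0,0,0,0])

```text
time: 14.4
tool_pos: [0.5342, 0.2662, 0.1113]
tool_rot: [0.102, -0.7, 0.7, -0.102]
ft_force: [-2.9, 1.2, 0.8]
grip_width: 0.0
```

```bash
python3 look.py 8; python3 spoke.py 8
```

```text
scene 90 [0.56  0.246 0.131] 0.065 36.0
14.5 [0.53419832 0.26625649 0.11130858] [-2.40031144  0.66912915  0.84264073] tool r/ang 0.0639 65.8 [ 0.28  0.65  1.61 -0.    0.89  1.56]
8 scene [ 40.   40.  162.2 280.3]
8 top [ 37.6  37.6  66.8  97.8 137.4 166.6 281.2]
```

The spokes are within 0.4° of the start (40.0/162.2/280.3 against 40.4/162.5/280.8). I'm backing away, lifting and drawing back.

>>> apply_moves(targets=[-0.5,0.2,0,0,0,0,0,-1.2,0.4,0,0,0,0,0,-1.5,0.5,0,0,0,0,0,-1.5,0.5,4,0,0,0,0,-1.5,0.5,8,0,0,0,0,-1.5,0.5,12,0,0,0,0,-13,-6,12,0,0,0,0,-13,-6,12,0,0,0,0,-13,-6,12,0,0,0,0,-13,-6,12,0,0,0,0,-13,-6,12,0,0,0,0])

```text
time: 15.6
tool_pos: [0.4044, 0.2063, 0.2318]
tool_rot: [-0.102, 0.7, -0.7, 0.103]
ft_force: [0.9, -0.8, 0.1]
grip_width: 0.001
```

>>> apply_moves(targets=[4,-20,0,0,0,0,0,4,-20,0,0,0,0,0,4,-20,0,0,0,0,0,4,-20,0,0,0,0,0,4,-20,0,0,0,0,0,4,-20,0,0,0,0,0])

```text
time: 16.2
tool_pos: [0.4462, 0.0047, 0.2313]
tool_rot: [0.101, -0.7, 0.7, -0.102]
ft_force: [-0.0, 0.6, -0.6]
grip_width: 0.001
```

```bash
python3 look.py 9; python3 spoke.py 0 9
python3 - <<'E'
import numpy as np
from h import *
for k in (0,9):
    a=np.load(f"top{k}.npz"); P,uv=handle("top",a["im"],a["d"],(190,255,120,190)); print(k,len(uv),uv.mean(0) if len(uv) else 0)
a=np.load("top9.npz")["im"]; cv2.imwrite("pics/full9.png",a[:,:,::-1])
E
```

```text
scene 81 [0.561 0.245 0.13 ] 0.065 35.1
top 41 [0.557 0.25  0.142] 0.064 40.9
16.3 [0.44460258 0.00698362 0.23109443] [1.03164148 0.22445028 0.21006623] tool r/ang 0.2108 -107.5 [-0.24  0.29  1.87  0.    0.99  1.04]
0 scene [ 40.4  40.4 162.5 280.8]
0 top [ 40.8  40.8 161.  281.7]
9 scene [ 40.   40.  162.2 280.3]
9 top [ 40.4  40.4 160.6 281.2]
0 44 [202.88636364 135.20454545]
9 41 [202.90243902 135.04878049]
```

View pics/full9.png

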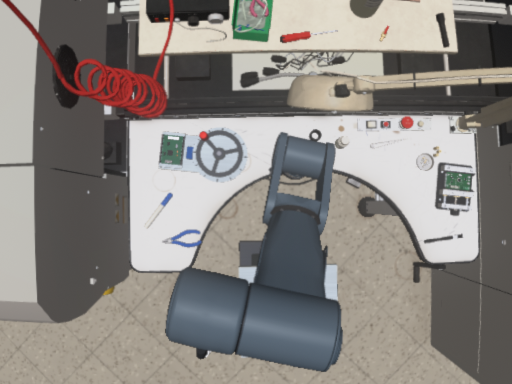

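The handle is back at (203,135), as at the start, and the loupe, vial, marker and cutters are where they were. The arm is clear of everything.

```bash
python3 -c "
from workcell import arm
print(arm.hand_in())"
```

```text
the job is handed in; nothing more can be done
None
```

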